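Hold a watchmaker's screwdriver in the coil of the demagnetiser

TASK

Switch the demagnetiser on by pushing its toggle over, then draw the longest of the three screwdrivers out of the wooden block and lower it upright, blade first, down the middle of the bore of the ring coil without touching the demagnetiser with it, until the tip stands out below the coil but well clear of the bench. Finish still holding it there, motionless and centred in the bore, and leave everything else on the bench where it is.

Things in the scene. Friction and masses are not known exactly. Their poses are not given: they have to be found in the camera images.
- demag: Bench demagnetiser, grey, fixed to the bench. Origin: on the bench, exactly below the vertical axis of the coil's bore; z up, own x points from the coil to the transformer housing. Ring coil: outside diameter 96 mm, white-lined bore 22 mm diameter right through, underside 50 mm and top 88 mm above the bench, nothing beneath the bore. Housing behind it: x 61 to 151 mm, y -55 to 55 mm, flat top 110 mm above the bench; a neck joins it to the coil.
- bore_mouth (a point): Centre of the bore at the top of the coil, 88 mm above the bench; the bore runs straight down 38 mm from here.
- switch (a joint): Steel bat toggle, 34 mm long and 6 to 9 mm thick, on top of the demagnetiser's housing, pivot 85 mm from the bore axis along the demagnetiser's x, at 110 mm height. Radians: 0 = off, leaning 0.45 rad from upright towards the coil; 0.9 = on, leaning 0.45 rad the other way (demagnetiser's +x). It has a stop at either end, stays where it is left, and takes about 1 N at the tip to move.
- switch_tip (a point): Free end of the bat toggle, 34 mm from its pivot.
- block: Beech block, 60 x 160 mm and 80 mm high, fixed to the bench; origin at the centre of its underside, z up, the 160 mm side along its own y. Three vertical holes, 7 mm diameter and 78 mm deep, at y = -50, 0 and 50 mm on its centre line; a screwdriver stands blade down in each, its handle's shoulder resting on the block's top.
- driver_long: The longest screwdriver, steel with a plain aluminium handle, 160 mm long overall, about 60 g. Origin at the blade's tip, own z up along the axis to the handle's end. Round shank 5 mm diameter from 0 to 75 mm (blade 4.5 mm wide), round handle 14 mm diameter from 75 to 160 mm (the last 4 mm 12 mm). In the block the tip is 5 mm and the handle's end 165 mm above the bench.
- driver_shank (a point): Point on the longest screwdriver's axis, 50 mm above its tip.
- driver_mid: Middle screwdriver in the block, same shank, handle 13 mm diameter and 44 mm long: its end is 124 mm above the bench. Origin at the blade's tip. Leave alone.
- driver_short: Shortest screwdriver in the block, same shank, handle 12 mm diameter and 36 mm long: its end is 116 mm above the bench. Origin at the blade's tip. Leave alone.
- holder: Black movement holder with a brass movement, about 78 x 36 x 18 mm, lying on the bench; origin under its centre. Leave alone.
- loupe: Black eye loupe, 36 mm diameter, 33 mm high; origin under its centre. Leave alone.
- jar: Glass parts jar with a metal lid, 62 mm diameter, 72 mm high; origin under its centre. Leave alone.
- tray: Blue plastic tray with watch parts, 120 x 180 x 20 mm; origin under its centre. Leave alone.
- tweezers: Steel tweezers lying flat, 127 mm long along their own x, 8 mm high; origin under the middle. Leave alone.
- blower: Black rubber dust blower standing on its base, 56 mm diameter, 98 mm high; origin under its centre. Leave alone.

How it is judged:
By the outcome, as a careful person would: the job done as asked, in the order asked, and still so for the second after the job is handed in, while the arm keeps its last pose, push and grip.
It also fails if it takes over 64 s, if anything falls off the work surface, if the arm or the gripper's body presses on something with over 40 N, if the wrist force passes 120 N, or if a joint passes its speed limit or range.

ROBOT

A 6-joint arm with a two-finger parallel gripper is mounted at the origin on the work surface. World frame = base frame: x ahead of the robot, y to its left, z up, the work surface at z = 0. Lengths are in m, angles in rad, forces in N, time in s.
With the tool pointing down it reaches from about 0.3 to 0.875 m from the base axis. Payload 6.4 kg.
Tool frame: the origin (TCP) lies on the mounting face of the last link; the fingertips stand 173 mm ahead of it and the grasp point (between the pads) lies 155 mm ahead of it (ctrl.tip_reach is the distance from the TCP to the fingertips, in m); z points along the fingers, y is the line along which they close (so a half turn about z gives the same grasp; the last joint's range is limited). The gripper opens to 85 mm and grips with 20 to 120 N. Pads are 22 mm wide; open, the fingers measure 114 mm over their backs; the gripper's body (76 mm by 85 mm) begins 54 mm behind the grasp point. The pads swing forward as they close: fully open they stand 13 mm farther back than shut.
Start: joints at [1.001, 0.181, 1.607, -0, 1.354, -0.206], TCP at [0.205, 0.537, 0.405] pointing down, gripper open.
Joint ranges: [-2.99, 2.99], [-0.89, 2.07], [0.3, 2.58], [-1.14, 4.28], [0, 2.63], [-3.12, 3.12]. Speed limits (rad/s): [2.57, 2.57, 3.01, 3.14, 3.14, 3.14].

INTERFACE

Orientations are given as a unit quaternion [w, x, y, z].
In Python, from bench import ctrl gives the robot as it stands.
- The arm moves only by the shell command python3 -m pendant 'ROWS'. ROWS is JSON, a list that holds one entry, the list of rows, each a list of 7 numbers: the opening, from 0 (shut) to 1 (fully open), then the shift along the tool's x, y, z in mm, then the turn, a rotation vector about the tool's x, y, z in rad. A call has 1 to 5 rows; each row is the pose to reach, as a shift and turn from the pose commanded when the call began, along the tool's axes at that moment; what a row does not reach only later rows make up. A row lasts 1/12 s, in which the tool goes at most 41.7 mm and 7.16 degrees, less where a joint would pass 70% of its speed; a pose out of reach is approached as far as the arm can. A call with a gripper value outside its range is refused whole. The fingers move at their own pace and stop on an object; the grip force is fixed at half the most. Time passes only in rows, so rows that repeat a pose let the fingers close. It gives the time, the measured TCP pose, the force, the opening and the grip force at its end, in the units of the state.
- ctrl.get_obs(): the state, without advancing time (a new reading comes with each control period).
- ctrl.camera(name): name is "side" or "top"; returns the picture (384x512x3 uint8, red, green, blue); there is no depth.
- ctrl.camera_params(name): a dict with "mtx" (3x3 intrinsics, pixels), "distortion" ([k1, k2, p1, p2, k3] as OpenCV has them; the pictures are not rectified), "world_from_camera" (4x4, takes a point from camera to world coordinates). Camera axes: x right, y down, z forward; pixel columns grow to the right and rows downward; lengths in m; the calibration is good to about 2 mm. A picture is of the moment at which its call begins. camera_params takes no time and is no camera call.
- ctrl.hand_in(): hands the job in; it is judged then, once.
Trained networks look in the newest picture that a camera, given by its name, has taken for a name from the list of things; names that differ only in an ending like _2 or _b are one class to them, and where a whole thing is asked for, a point or a joint stands for the part that bears it (a point fixed in the world has none). Each returns a list of dicts, best first, with "confidence" (0 to 1); they miss things now and then, are a little off and sometimes report something else, mostly with a low value. They report only what shows in the picture. A call takes as long as a camera call.
- ctrl.boxes_of(camera, name): "point" ([column, row] as shares, 0 to 1, of the picture: columns of its width, rows of its height, amid what is visible of it).
The state is a dict: "time_s": time; "q": joint angles; "dq": joint speeds; "joint_efforts": joint torques, N m; "eef_pos": TCP position; "eef_rot": TCP orientation; "wrist_force": force on the tool from outside, world axes, zero at the start; "torque": the same for the moment, N m; "opening": opening from 0.0 (shut) to 1.0 (fully open); "grasp_force": force on a finger pad.
Only numpy, scipy, OpenCV 4.12 (cv2) and the standard library are available. Lean on these libraries where they do the work, as an engineer would, in place of code of your own. Each camera call takes 0.05 s, during which the arm holds its last target. There are 200 camera calls.

## Working session

There is one attempt and no reset: what is moved stays moved. The work goes in short steps, Python scripts to look and compute and a shell command to move; the robot and the scene stay as the last step left them, time stands still between calls to the robot, and variables do not carry over. Pictures are saved under pics/ and viewed, at most 10 in all, crops included, and the job is handed in when it is done.

```bash
mkdir -p pics; ls
cat > h.py <<'E'
import numpy as np, cv2
from bench import ctrl
def shot(n,f=None):
    im=ctrl.camera(n)
    if f: cv2.imwrite('pics/'+f,im[:,:,::-1])
    return im
def proj(n,P):
    p=ctrl.camera_params(n); T=np.linalg.inv(np.array(p['world_from_camera']))
    return cv2.projectPoints(np.atleast_2d(np.array(P,float)),cv2.Rodrigues(T[:3,:3])[0],T[:3,3],np.array(p['mtx']),np.array(p['distortion']))[0][:,0]
def at_z(n,uv,z):
    p=ctrl.camera_params(n); W=np.array(p['world_from_camera'])
    u=cv2.undistortPoints(np.array(uv,float).reshape(-1,1,2),np.array(p['mtx']),np.array(p['distortion']))[:,0]
    d=np.c_[u,np.ones(len(u))]@W[:3,:3].T
    return W[:3,3]+d*((z-W[2,3])/d[:,2:])
E
python3 - <<'E'
from h import *
a=shot('side');b=shot('top')
cv2.imwrite('pics/side0.png',a[:,:,::-1]);cv2.imwrite('pics/top0.png',b[:,:,::-1])
for n in('side','top'):
    print(n,np.round(ctrl.camera_params(n)['world_from_camera'],3).tolist())
    for t in('demag','bore_mouth','switch','switch_tip','block','driver_long','driver_shank','driver_mid','driver_short'):
        print(n,t,[(np.round(np.array(d['point'])*[512,384],1).tolist(),round(d['confidence'],2)) for d in ctrl.boxes_of(n,t)[:2]])
o=ctrl.get_obs();print(o)
E
```

```text
pics
side [[0.807, -0.397, 0.438, 0.035], [-0.591, -0.536, 0.603, -0.758], [-0.004, -0.745, -0.667, 0.96], [0.0, 0.0, 0.0, 1.0]]
side demag [([320.1, 269.6], 0.61)]
side bore_mouth [([316.1, 271.3], 0.86)]
side switch []
side switch_tip [([316.2, 271.2], 0.41)]
side block [([185.5, 186.0], 0.89), ([304.5, 193.3], 0.34)]
side driver_long []
side driver_shank [([173.4, 152.2], 0.57)]
side driver_mid [([303.3, 192.1], 0.33)]
side driver_short []
top [[-0.015, -0.992, 0.127, 0.374], [-1.0, 0.015, 0.004, 0.004], [-0.006, -0.127, -0.992, 1.6], [0.0, 0.0, 0.0, 1.0]]
top demag [([339.6, 183.9], 0.88), ([311.9, 248.4], 0.25)]
top bore_mouth [([339.4, 185.5], 0.97)]
top switch []
top switch_tip []
top block [([193.5, 212.5], 0.79)]
top driver_long [([336.8, 183.7], 0.72), ([194.8, 214.8], 0.33)]
top driver_shank []
top driver_mid []
top driver_short []
{'time_s': 1.0, 'q': array([ 1.00065901e+00,  1.80800215e-01,  1.60697950e+00, -1.23701938e-05,
        1.35378435e+00, -2.06302706e-01]), 'dq': array([-0.00055943, -0.00179883,  0.00082424, -0.00023256,  0.00037126,
       -0.00013254]), 'joint_efforts': array([-7.76605539e-04, -4.44862711e+01, -3.51669538e+01, -4.90483326e-04,
        1.04107919e-03,  4.98255517e-06]), 'eef_pos': array([0.20461974, 0.53738564, 0.40469826]), 'eef_rot': array([1.10025758e-05, 1.80914264e-01, 9.83498871e-01, 1.09466633e-05]), 'wrist_force': array([ 0.07027961, -0.34665298,  0.543526  ]), 'torque': array([ 0.0049904, -0.0489274, -0.0007071]), 'grasp_force': 0.0, 'opening': 1.0024313537572411}
```

Run:
```python
import cv2
a=cv2.imread('pics/side0.png');b=cv2.imread('pics/top0.png')
cv2.imwrite('pics/side0b.png',cv2.resize(a,(800,600),interpolation=cv2.INTER_CUBIC))
cv2.imwrite('pics/top0b.png',cv2.resize(b[120:300,140:380],(800,600),interpolation=cv2.INTER_CUBIC))
```

```text
(no output)
```

View pics/side0b.png

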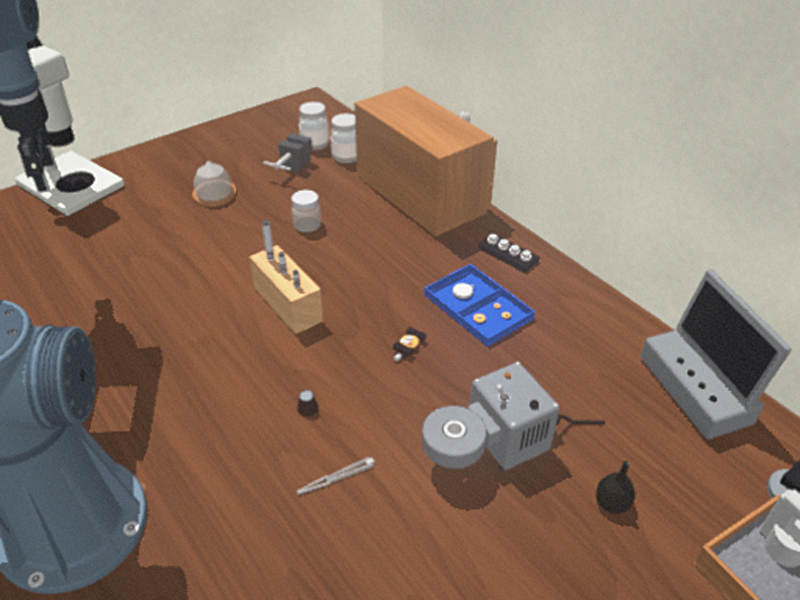

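View pics/top0b.png

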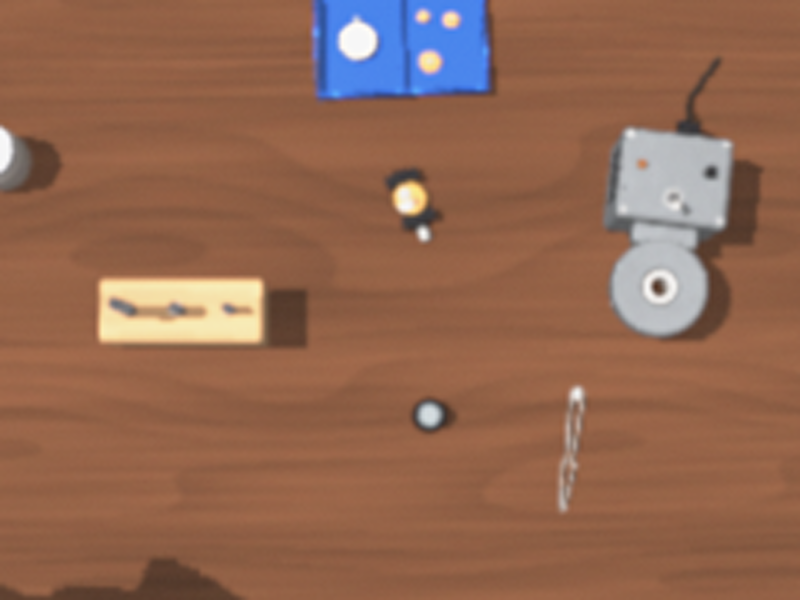

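The side view shows the coil bore at about (290,274) and the toggle at (322,253). In the top view the bore is at about (338,206), the block spans columns 169–219 and rows 203–223, and the long driver is at the block's left end, which is +y. The networks' bore_mouth point is really the demagnetiser's centre, so I'll measure from the pixels instead.

Run:
```python
from h import *
b=cv2.imread('pics/top0.png');a=cv2.imread('pics/side0.png')
def white(im,c,r,th):
    x0,y0=c[0]-r,c[1]-r
    g=im[y0:y0+2*r,x0:x0+2*r].min(2)
    m=(g>th).astype(np.uint8); cs,_=cv2.findContours(m,cv2.RETR_EXTERNAL,cv2.CHAIN_APPROX_NONE)
    k=max(cs,key=cv2.contourArea); e=cv2.fitEllipse(k); print(th,e,len(k)); return np.array(e[0])+[x0,y0]
for th in(175,190):
    u=white(b,(338,206),9,th); v=white(a,(290,274),12,th)
    print('bore top',u,at_z('top',u,.088).round(4),'side',v,at_z('side',v,.088).round(4))
# coil disc & housing & block in top
C=np.array([[628,130],[733,143],[722,230],[617,218],[674,199]])/3.3333+[140,120]
P=at_z('top',C,.110);print('housing',P.round(4).tolist())
hsv=cv2.cvtColor(b,cv2.COLOR_BGR2HSV)
m=cv2.inRange(b,(90,150,190),(190,230,255));m[:, :165]=0;m[:,225:]=0;m[:195]=0;m[230:]=0
m=cv2.morphologyEx(m,cv2.MORPH_CLOSE,np.ones((7,7)))
k=max(cv2.findContours(m,cv2.RETR_EXTERNAL,cv2.CHAIN_APPROX_NONE)[0],key=cv2.contourArea)
r=cv2.minAreaRect(k);print(r);B=at_z('top',cv2.boxPoints(r),.08);print('block',B.round(4).tolist(),B.mean(0))
```

```text
175 ((8.5, 8.5), (20.146869659423828, 20.146869659423828), 0.0) 68
175 ((12.464803695678711, 12.011026382446289), (10.565995216369629, 13.315200805664062), 92.14375305175781) 34
bore top [337.5 205.5] [[ 0.5197 -0.2446  0.088 ]] side [290.4648037  274.01102638] [[ 0.5187 -0.2461  0.088 ]]
190 ((8.742085456848145, 8.526193618774414), (9.402543067932129, 10.361655235290527), 78.32366943359375) 28
190 ((12.476852416992188, 12.07807731628418), (10.361554145812988, 12.932209968566895), 95.30895233154297) 33
bore top [337.74208546 205.52619362] [[ 0.5196 -0.2454  0.088 ]] side [290.47685242 274.07807732] [[ 0.5186 -0.2463  0.088 ]]
housing [[0.6711, -0.2166, 0.11], [0.6569, -0.3206, 0.11], [0.5705, -0.3058, 0.11], [0.5839, -0.2027, 0.11], [0.6018, -0.2595, 0.11]]
((193.49998474121094, 213.0), (48.99999237060547, 17.999996185302734), -0.0)
block [[0.4741, 0.3113, 0.08], [0.5339, 0.3117, 0.08], [0.5316, 0.1484, 0.08], [0.4722, 0.1486, 0.08]] [0.50294252 0.2300052  0.08      ]
```

Run:
```python
from h import *
print(at_z('top',[[174,210.7]],.165),at_z('side',[[170.4,142.8]],.165))
print(proj('top',[[.503,.28,.165],[.503,.28,.08],[.503,.23,.124]]),proj('side',[[.503,.28,.165],[.503,.28,.08],[.503,.23,.124]]))
a=cv2.imread('pics/side0.png')[130:220,150:215];b=cv2.imread('pics/top0.png')[198:228,164:224]
cv2.imwrite('pics/c.png',np.hstack([cv2.resize(a,(390,540),interpolation=cv2.INTER_CUBIC),cv2.resize(cv2.copyMakeBorder(b,0,210//4,0,0,0),(400,540))]))
# move deltas: from current pose
o=ctrl.get_obs();from scipy.spatial.transform import Rotation as R
q=o['eef_rot'];r=R.from_quat([*q[1:],q[0]]);print(r.as_matrix().round(3))
yaw=-.145;ex=np.array([np.cos(yaw),np.sin(yaw),0]);bore=np.array([.519,-.246,0])
for s,z in((.045,.25),(.045,.132)):
    tgt=bore+s*ex+[0,0,z+ctrl.tip_reach]
    print('tgt',tgt,(r.inv().apply(tgt-o['eef_pos'])*1000).round(1))
```

```text
[[0.50369577 0.27850226 0.165     ]] [[0.50365459 0.27351926 0.165     ]]
[[173.52561691 210.92784035]
 [178.39182976 213.16370013]
 [191.36390023 211.84306001]] [[169.09088655 141.8135895 ]
 [172.41546731 165.25885309]
 [179.31024903 161.86027426]]
[[-0.935  0.356  0.   ]
 [ 0.356  0.935  0.   ]
 [-0.     0.    -1.   ]]
tgt [ 0.56352777 -0.25250216  0.4234    ] [-616.5 -610.5  -18.7]
tgt [ 0.56352777 -0.25250216  0.3054    ] [-616.5 -610.5   99.3]
```

View pics/c.png

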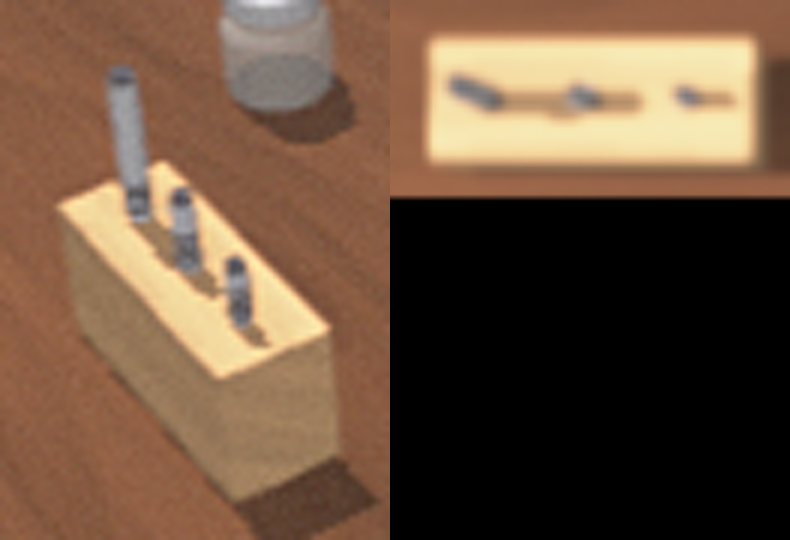

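The handle end is at about (0.5035, 0.277), and both cameras agree to within 5 mm. I'll shut the gripper and travel to the coil side of the toggle.

```bash
python3 -m pendant '[[[0,-142,-140,-20,0,0,0],[0,-142,-140,-20,0,0,0],[0,-142,-140,-20,0,0,0],[0,-142,-140,-20,0,0,0],[0,-142,-140,-20,0,0,0]]]'
python3 -m pendant '[[[0,-142,-140,0,0,0,0],[0,-142,-140,0,0,0,0],[0,-142,-140,0,0,0,0],[0,-142,-140,0,0,0,0],[0,-142,-140,0,0,0,0]]]'
python3 -m pendant '[[[0,-142,-140,0,0,0,0],[0,-142,-140,0,0,0,0],[0,-142,-140,0,0,0,0],[0,-142,-140,0,0,0,0],[0,-142,-140,0,0,0,0]]]'
python3 -m pendant '[[[0,-130,-130,0,0,0,0],[0,-130,-130,0,0,0,0],[0,-130,-130,0,0,0,0],[0,-130,-130,0,0,0,0],[0,-130,-130,0,0,0,0]]]'
python3 -m pendant '[[[0,0,0,0,0,0,-0.12],[0,0,0,0,0,0,-0.22],[0,0,0,0,0,0,-0.22],[0,0,0,0,0,0,-0.22]]]'
cat >> h.py <<'E'
from scipy.spatial.transform import Rotation as R
yaw=-.145;ex=np.array([np.cos(yaw),np.sin(yaw),0]);bore=np.array([.519,-.246,0])
def delta(tgt):
    o=ctrl.get_obs();q=o['eef_rot'];r=R.from_quat([*q[1:],q[0]])
    return (r.inv().apply(np.array(tgt)-o['eef_pos'])*1000).round(1), r.as_matrix().round(3).tolist()
E
python3 - <<'E'
from h import *
print(delta(bore+.04*ex+[0,0,.132+ctrl.tip_reach]),ctrl.get_obs()['q'].round(2))
E
```

```text
time_s: 1.42
eef_pos: [0.2879, 0.354, 0.425]
eef_rot: [0.0, 0.181, 0.984, -0.0]
wrist_force: [1.3, 0.5, 0.2]
opening: 0.3
grasp_force: 0.0
time_s: 1.83
eef_pos: [0.3709, 0.1723, 0.4251]
eef_rot: [0.001, 0.181, 0.983, -0.0]
wrist_force: [1.1, 0.3, -0.3]
opening: -0.004
grasp_force: 0.0
time_s: 2.25
eef_pos: [0.4539, -0.0096, 0.4251]
eef_rot: [0.001, 0.182, 0.983, -0.0]
wrist_force: [0.9, 0.9, 0.3]
opening: -0.002
grasp_force: 0.0
time_s: 2.67
eef_pos: [0.5296, -0.179, 0.4246]
eef_rot: [0.001, 0.182, 0.983, -0.001]
wrist_force: [-0.5, 0.4, -0.6]
opening: -0.002
grasp_force: 0.0
time_s: 3.0
eef_pos: [0.5285, -0.1745, 0.4246]
eef_rot: [-0.0, 0.073, 0.997, 0.0]
wrist_force: [0.1, 0.1, -0.1]
opening: 0.0
grasp_force: 0.0
(array([-41.1, -72.1, 119.2]), [[-0.989, 0.146, -0.0], [0.146, 0.989, 0.0], [0.0, 0.0, -1.0]]) [-0.53  0.12  1.63 -0.    1.39 -1.96]
```

```bash
python3 -m pendant '[[[0,-20,-36,0,0,0,0],[0,-41,-72,0,0,0,0],[0,-41,-72,35,0,0,0],[0,-41,-72,70,0,0,0],[0,-41,-72,90,0,0,0]]]'
python3 -m pendant '[[[0,0,0,15,0,0,0],[0,0,0,28,0,0,0],[0,0,0,28,0,0,0]]]'
python3 - <<'E'
from h import *
print(delta(bore+.04*ex+[0,0,.132+ctrl.tip_reach])[0],ctrl.get_obs()['wrist_force'])
a=shot('side')[180:320,250:400];b=shot('top')[140:230,290:385]
cv2.imwrite('pics/d.png',np.hstack([cv2.resize(a,(420,392),interpolation=cv2.INTER_CUBIC),cv2.resize(b,(380,392),interpolation=cv2.INTER_CUBIC)])[:,:,::-1])
E
```

```text
time_s: 3.42
eef_pos: [0.558, -0.2514, 0.3311]
eef_rot: [-0.002, 0.074, 0.997, 0.001]
wrist_force: [-1.3, 0.5, -0.9]
opening: 0.002
grasp_force: 0.0
time_s: 3.67
eef_pos: [0.558, -0.2507, 0.3037]
eef_rot: [-0.002, 0.073, 0.997, 0.001]
wrist_force: [-0.3, -0.1, -0.8]
opening: -0.001
grasp_force: 0.0
[-0.8 -1.  -1.7] [-0.29673988 -0.13336023 -0.83417895]
```

View pics/d.png

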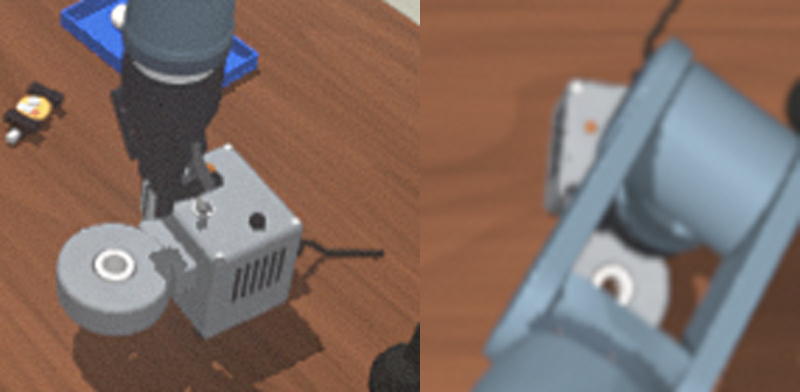

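Run:
```python
from h import *
f=lambda s,y,z:bore+s*ex+y*np.array([-ex[1],ex[0],0])+[0,0,z]
t=ctrl.get_obs()['eef_pos']-[0,0,ctrl.tip_reach]
p=proj('side',[f(.085,0,.11),f(.070,0,.1406),f(.1,0,.1406),t])
print((p-[250,180])*2.8)
cv2.imwrite('pics/e.png',cv2.resize(shot('side')[205:275,285:355],(600,600),interpolation=cv2.INTER_CUBIC)[:,:,::-1])
print((p-[285,205])*600/70)
```

```text
[[201.85298687 208.21899906]
 [190.19893955 190.03464745]
 [220.57345423 177.08730987]
 [158.60454072 208.37909999]]
[[317.91730674 423.11938487]
 [282.24165169 367.45300239]
 [375.22485988 327.81829552]
 [185.52410425 423.60948977]]
```

View pics/e.png

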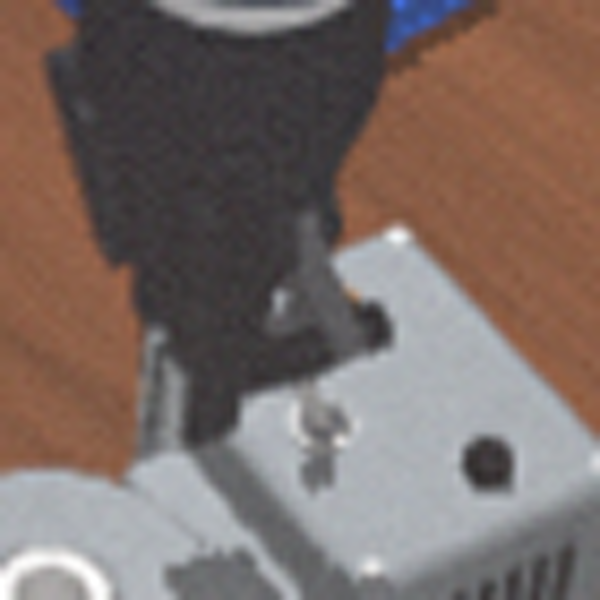

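The toggle's base and the fingertips project where the images show them: base at about (318,423) and fingers at about (190,430) in the crop. I'll push along demag +x.

```bash
python3 -m pendant '[[[0,-8,0,0,0,0,0],[0,-16,0,0,0,0,0],[0,-22,0,0,0,0,0],[0,-27,0,0,0,0,0],[0,-32,0,0,0,0,0]]]'
python3 -m pendant '[[[0,-2,0,0,0,0,0],[0,-4,0,0,0,0,0],[0,-6,0,0,0,0,0],[0,-6,0,0,0,0,0]]]'
python3 -m pendant '[[[0,-1,0,0,0,0,0],[0,-2,0,0,0,0,0],[0,-2,0,0,0,0,0]]]'
```

```text
time_s: 4.23
eef_pos: [0.5912, -0.2563, 0.3071]
eef_rot: [0.0, 0.072, 0.997, -0.0]
wrist_force: [-1.1, 0.1, 0.5]
opening: -0.0
grasp_force: 0.7
time_s: 4.57
eef_pos: [0.5966, -0.2571, 0.3065]
eef_rot: [0.0, 0.072, 0.997, 0.0]
wrist_force: [-1.3, -0.5, 0.4]
opening: 0.002
grasp_force: 0.0
time_s: 4.82
eef_pos: [0.5983, -0.2573, 0.3064]
eef_rot: [-0.0, 0.072, 0.997, 0.0]
wrist_force: [-0.9, -0.2, -0.5]
opening: 0.001
grasp_force: 0.4
```

```bash
python3 -m pendant '[[[0,-1,0,0,0,0,0],[0,-2,0,0,0,0,0],[0,-2,0,0,0,0,0]]]'
python3 -m pendant '[[[0,-1,0,0,0,0,0],[0,-2,0,0,0,0,0],[0,-2,0,0,0,0,0]]]'
python3 - <<'E'
from h import *
cv2.imwrite('pics/f.png',cv2.resize(shot('side')[205:275,285:355],(600,600),interpolation=cv2.INTER_CUBIC)[:,:,::-1])
E
```

```text
time_s: 5.07
eef_pos: [0.6004, -0.2576, 0.3065]
eef_rot: [-0.0, 0.072, 0.997, 0.0]
wrist_force: [-1.5, 0.0, -1.1]
opening: -0.007
grasp_force: 0.5
time_s: 5.32
eef_pos: [0.6024, -0.2579, 0.3067]
eef_rot: [-0.0, 0.072, 0.997, 0.0]
wrist_force: [-0.6, 0.5, -1.2]
opening: 0.001
grasp_force: 0.5
```

View pics/f.png

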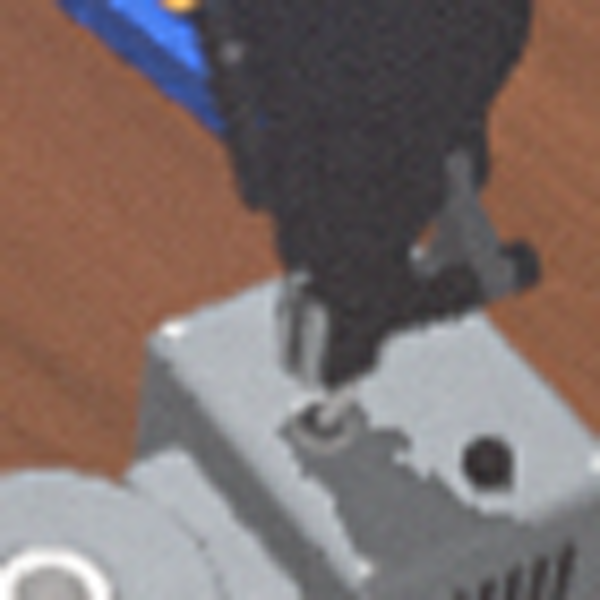

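The toggle (base about (318,423)) now leans up and right, past upright, with the finger still behind it. I'll keep going until it reaches the stop.

```bash
python3 -m pendant '[[[0,-1,0,0,0,0,0],[0,-2,0,0,0,0,0],[0,-2,0,0,0,0,0]]]'
python3 -m pendant '[[[0,-1,0,0,0,0,0],[0,-2,0,0,0,0,0],[0,-2,0,0,0,0,0]]]'
python3 -m pendant '[[[0,-1,0,0,0,0,0],[0,-2,0,0,0,0,0],[0,-2,0,0,0,0,0]]]'
```

```text
time_s: 5.62
eef_pos: [0.6036, -0.2581, 0.3064]
eef_rot: [-0.002, 0.072, 0.997, 0.0]
wrist_force: [-6.8, 0.5, 2.9]
opening: 0.002
grasp_force: 3.5
time_s: 5.87
eef_pos: [0.6046, -0.2583, 0.3063]
eef_rot: [-0.004, 0.072, 0.997, 0.001]
wrist_force: [-13.2, 2.6, 6.7]
opening: 0.0
grasp_force: 7.2
time_s: 6.12
eef_pos: [0.6055, -0.2586, 0.3063]
eef_rot: [-0.006, 0.072, 0.997, 0.001]
wrist_force: [-20.7, 2.6, 10.6]
opening: 0.004
grasp_force: 11.0
```

The toggle is against its stop at about 20 N. I'll back off, lift and turn for the grasp.

```bash
python3 -m pendant '[[[0,10,0,0,0,0,0],[0,25,0,0,0,0,0],[0,25,0,-30,0,0,0],[0,25,0,-70,0,0,0],[0,25,0,-105,0,0,0]]]'
python3 -m pendant '[[[0.4,0,0,-30,0,0,0.12],[0.5,0,0,-50,0,0,0.24],[0.5,0,0,-50,0,0,0.36],[0.5,0,0,-50,0,0,0.48],[0.5,0,0,-50,0,0,0.6]]]'
python3 -m pendant '[[[0.5,0,0,0,0,0,0.12],[0.5,0,0,0,0,0,0.24],[0.5,0,0,0,0,0,0.36],[0.5,0,0,0,0,0,0.48],[0.5,0,0,0,0,0,0.6]]]'
python3 -m pendant '[[[0.5,0,0,0,0,0,0.12],[0.5,0,0,0,0,0,0.22],[0.5,0,0,0,0,0,0.22]]]'
python3 - <<'E'
from h import *
print(delta([.5035,.277,.298]))
shot('side')
p=proj('side',bore+.085*ex+[0,0,.11]);print(p)
cv2.imwrite('pics/g.png',cv2.resize(shot('side')[205:275,285:355],(600,600),interpolation=cv2.INTER_CUBIC)[:,:,::-1])
E
```

```text
time_s: 6.53
eef_pos: [0.5834, -0.2552, 0.4132]
eef_rot: [0.0, 0.072, 0.997, 0.0]
wrist_force: [1.1, -0.4, 0.7]
opening: -0.003
grasp_force: 0.0
time_s: 6.95
eef_pos: [0.5838, -0.2552, 0.4631]
eef_rot: [0.002, 0.366, 0.931, -0.0]
wrist_force: [-0.5, 0.1, -0.1]
opening: 0.499
grasp_force: 0.0
time_s: 7.37
eef_pos: [0.5838, -0.2552, 0.4623]
eef_rot: [0.001, 0.625, 0.781, 0.0]
wrist_force: [-0.8, 0.2, -0.9]
opening: 0.501
grasp_force: 0.0
time_s: 7.62
eef_pos: [0.5838, -0.2552, 0.4622]
eef_rot: [0.001, 0.706, 0.708, 0.0]
wrist_force: [-0.1, -0.0, -0.5]
opening: 0.498
grasp_force: 0.0
(array([532.6, -78.6, 163.7]), [[-0.004, 1.0, 0.002], [1.0, 0.004, -0.001], [-0.001, 0.002, -1.0]])
[[322.09035245 254.36392823]]
```

View pics/g.png

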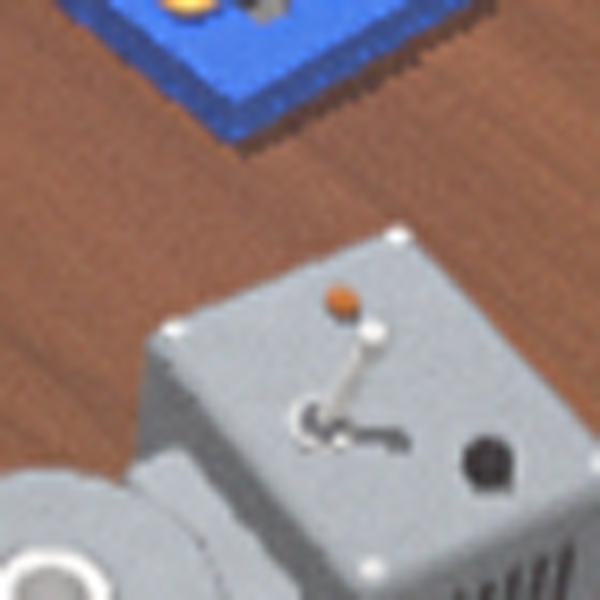

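The toggle is on: its tip is at (372,330) in the crop, and on-stop predicts (375,328). Next is the block.

```bash
python3 -m pendant '[[[0.5,190,-28,0,0,0,0],[0.5,190,-28,0,0,0,0],[0.5,190,-28,0,0,0,0],[0.5,190,-28,0,0,0,0],[0.5,190,-28,0,0,0,0]]]'
python3 -m pendant '[[[0.5,190,-28,0,0,0,0],[0.5,190,-28,0,0,0,0],[0.5,190,-28,0,0,0,0],[0.5,190,-28,0,0,0,0],[0.5,190,-28,0,0,0,0]]]'
python3 -m pendant '[[[0.5,40,-6,0,0,0,0],[0.5,80,-12,0,0,0,0],[0.5,120,-18,0,0,0,0],[0.5,152,-22,0,0,0,0],[0.5,152,-22,0,0,0,0]]]'
python3 -m pendant '[[[0.5,0,0,20,0,0,0],[0.5,0,0,40,0,0,0],[0.5,0,0,60,0,0,0],[0.5,0,0,80,0,0,0],[0.5,0,0,80,0,0,0]]]'
python3 - <<'E'
from h import *
print(delta([.5035,.277,.298]))
E
```

```text
time_s: 8.13
eef_pos: [0.5533, -0.062, 0.462]
eef_rot: [-0.0, 0.703, 0.711, 0.001]
wrist_force: [0.2, 0.2, -0.3]
opening: 0.501
grasp_force: 0.0
time_s: 8.55
eef_pos: [0.5238, 0.1278, 0.4622]
eef_rot: [-0.0, 0.703, 0.711, 0.001]
wrist_force: [0.3, -0.2, -0.3]
opening: 0.506
grasp_force: 0.0
time_s: 8.97
eef_pos: [0.5002, 0.2813, 0.462]
eef_rot: [-0.001, 0.702, 0.713, 0.001]
wrist_force: [-1.1, 0.4, -0.7]
opening: 0.502
grasp_force: 0.0
time_s: 9.38
eef_pos: [0.5006, 0.2756, 0.3774]
eef_rot: [-0.002, 0.704, 0.71, -0.003]
wrist_force: [-0.7, -0.4, -0.8]
opening: 0.5
grasp_force: 0.0
(array([ 1.6,  3.4, 79.4]), [[-0.009, 1.0, -0.007], [1.0, 0.009, -0.002], [-0.002, -0.007, -1.0]])
```

```bash
python3 -m pendant '[[[0.5,1,2,0,0,0,0],[0.5,1,2,0,0,0,0],[0.5,1,2,20,0,0,0],[0.5,1,2,40,0,0,0],[0.5,1,2,55,0,0,0]]]'
python3 -m pendant '[[[0.5,0,0,10,0,0,0],[0.5,0,0,20,0,0,0],[0.5,0,0,25,0,0,0],[0.5,0,0,25,0,0,0],[0.5,0,0,25,0,0,0]]]'
python3 - <<'E'
from h import *
print(delta([.5035,.277,.298]))
cv2.imwrite('pics/h.png',np.hstack([cv2.resize(shot('side')[110:200,140:230],(400,400),interpolation=cv2.INTER_CUBIC),cv2.resize(shot('top')[180:230,160:220],(400,400),interpolation=cv2.INTER_CUBIC)])[:,:,::-1])
E
```

```text
time_s: 9.8
eef_pos: [0.5045, 0.2773, 0.3277]
eef_rot: [0.001, 0.704, 0.71, 0.001]
wrist_force: [0.1, 0.2, -0.0]
opening: 0.5
grasp_force: 0.0
time_s: 10.22
eef_pos: [0.5041, 0.2774, 0.3023]
eef_rot: [0.0, 0.705, 0.71, 0.0]
wrist_force: [0.2, 0.1, 0.8]
opening: 0.503
grasp_force: 0.0
(array([-0.4, -0.6,  4.3]), [[-0.007, 1.0, 0.001], [1.0, 0.007, 0.0], [0.0, 0.001, -1.0]])
```

View pics/h.png

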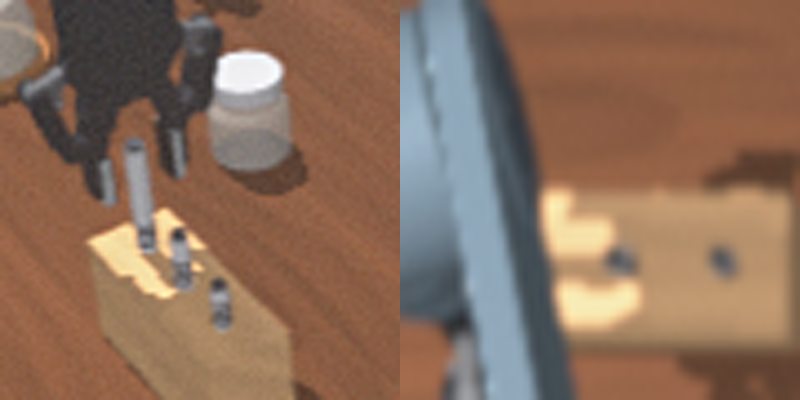

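The fingertips at (105,195) and (178,172) straddle the handle, and its axis passes through (141,184) midway between them. Closing now.

```bash
python3 -m pendant '[[[0.5,0,0,3,0,0,0],[0.4,0,0,3,0,0,0],[0.3,0,0,3,0,0,0],[0.2,0,0,3,0,0,0],[0.1,0,0,3,0,0,0]]]'
python3 -m pendant '[[[0,0,0,0,0,0,0],[0,0,0,0,0,0,0],[0,0,0,0,0,0,0],[0,0,0,0,0,0,0]]]'
```

```text
time_s: 10.73
eef_pos: [0.5038, 0.2773, 0.2989]
eef_rot: [0.0, 0.705, 0.71, 0.0]
wrist_force: [-0.1, -0.5, 0.3]
opening: 0.146
grasp_force: 58.3
time_s: 11.07
eef_pos: [0.5038, 0.2773, 0.2989]
eef_rot: [0.0, 0.705, 0.71, 0.0]
wrist_force: [-0.8, -0.0, 2.4]
opening: 0.147
grasp_force: 58.4
```

```bash
python3 -m pendant '[[[0,0,0,-8,0,0,0],[0,0,0,-20,0,0,0],[0,0,0,-35,0,0,0],[0,0,0,-50,0,0,0],[0,0,0,-65,0,0,0]]]'
python3 -m pendant '[[[0,0,0,-18,0,0,0],[0,0,0,-40,0,0,0],[0,0,0,-65,0,0,0],[0,0,0,-85,0,0,0],[0,0,0,-85,0,0,0]]]'
python3 -m pendant '[[[0,0,0,0,0,0,0]]]'
python3 - <<'E'
from h import *
print(delta([bore[0],bore[1],.449]))
E
```

```text
time_s: 11.48
eef_pos: [0.5037, 0.2773, 0.3654]
eef_rot: [0.0, 0.705, 0.71, 0.0]
wrist_force: [-0.6, -0.2, -1.1]
opening: 0.145
grasp_force: 58.7
time_s: 11.9
eef_pos: [0.5044, 0.2776, 0.4552]
eef_rot: [0.002, 0.705, 0.71, 0.004]
wrist_force: [0.2, 0.4, 0.9]
opening: 0.148
grasp_force: 58.8
time_s: 11.98
eef_pos: [0.5038, 0.2773, 0.4509]
eef_rot: [0.001, 0.705, 0.71, 0.002]
wrist_force: [-0.3, -0.2, -1.1]
opening: 0.147
grasp_force: 58.8
(array([-523.4,   11.5,    1.4]), [[-0.007, 1.0, 0.003], [1.0, 0.007, 0.001], [0.001, 0.003, -1.0]])
```

```bash
python3 -m pendant '[[[0,-25,0,0,0,0,0],[0,-60,1,0,0,0,0],[0,-95,2,0,0,0,0],[0,-130,3,0,0,0,0],[0,-165,4,0,0,0,0]]]'
python3 -m pendant '[[[0,-35,0,0,0,0,0],[0,-70,1,0,0,0,0],[0,-105,2,0,0,0,0],[0,-140,3,0,0,0,0],[0,-175,4,0,0,0,0]]]'
python3 -m pendant '[[[0,-35,0,0,0,0,0],[0,-70,1,0,0,0,0],[0,-105,2,0,0,0,0],[0,-140,3,0,0,0,0],[0,-165,3,0,0,0,0]]]'
python3 -m pendant '[[[0,-12,0,0,0,0,0],[0,-18,0,0,0,0,0],[0,-18,0,0,0,0,0],[0,-18,0,0,0,0,0],[0,-18,0,0,0,0,0]]]'
python3 - <<'E'
from h import *
print(delta([bore[0],bore[1],.449]))
t=ctrl.get_obs()['eef_pos'];tip=t-[0,0,.299-.005]
print(tip,proj('side',[tip,tip+[0,0,.05],tip+[0,0,.07]])); print(proj('top',[tip]))
cv2.imwrite('pics/i.png',np.hstack([cv2.resize(shot('side')[190:300,240:350],(400,400),interpolation=cv2.INTER_CUBIC),cv2.resize(shot('top')[170:230,310:370],(400,400),interpolation=cv2.INTER_CUBIC)])[:,:,::-1])
E
```

```text
time_s: 12.4
eef_pos: [0.5081, 0.111, 0.4471]
eef_rot: [-0.001, 0.704, 0.71, -0.001]
wrist_force: [0.2, -0.0, 0.7]
opening: 0.144
grasp_force: 58.7
time_s: 12.82
eef_pos: [0.5134, -0.0641, 0.4473]
eef_rot: [-0.001, 0.705, 0.71, -0.001]
wrist_force: [1.2, -0.2, -0.6]
opening: 0.147
grasp_force: 58.7
time_s: 13.23
eef_pos: [0.5176, -0.2302, 0.447]
eef_rot: [-0.001, 0.705, 0.709, -0.0]
wrist_force: [0.9, -0.4, -0.6]
opening: 0.149
grasp_force: 58.7
time_s: 13.65
eef_pos: [0.5186, -0.2442, 0.4485]
eef_rot: [-0.0, 0.704, 0.71, 0.0]
wrist_force: [0.5, 0.1, -0.2]
opening: 0.145
grasp_force: 58.7
(array([-1.8,  0.4, -0.5]), [[-0.008, 1.0, -0.0], [1.0, 0.008, 0.001], [0.001, -0.0, -1.0]])
[ 0.51855481 -0.2441742   0.15450835] [[291.40266446 254.47229314]
 [292.64578525 239.04845777]
 [293.1644071  232.58829939]]
[[340.76108613 203.78608058]]
```

View pics/i.png

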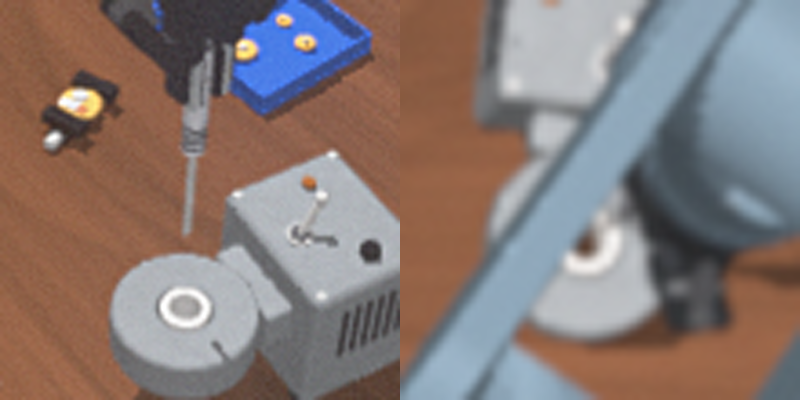

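In the side view the blade's tip is at (291.7,254.9) against a predicted (291.4,254.5), so the driver is upright and sits where the tool frame says. I'll correct by 1.8 mm, then lower to just above the coil and measure.

```bash
python3 -m pendant '[[[0,-1.8,0.4,0,0,0,0],[0,-1.8,0.4,15,0,0,0],[0,-1.8,0.4,35,0,0,0],[0,-1.8,0.4,50,0,0,0],[0,-1.8,0.4,55,0,0,0]]]'
python3 -m pendant '[[[0,0,0,0,0,0,0],[0,0,0,0,0,0,0],[0,0,0,0,0,0,0]]]'
python3 - <<'E'
from h import *
t=ctrl.get_obs()['eef_pos'];tip=t-[0,0,.294]
print(delta([*bore[:2],.324]),tip,proj('side',[tip,[*bore[:2],.088]]),proj('top',[tip,[*bore[:2],.088]]))
cv2.imwrite('pics/j.png',np.hstack([cv2.resize(shot('side')[240:290,265:315],(400,400),interpolation=cv2.INTER_CUBIC),cv2.resize(shot('top')[185:225,320:360],(400,400),interpolation=cv2.INTER_CUBIC)])[:,:,::-1])
E
```

```text
time_s: 14.17
eef_pos: [0.5184, -0.2465, 0.3911]
eef_rot: [-0.002, 0.704, 0.71, -0.0]
wrist_force: [-0.0, 0.7, -0.6]
opening: 0.142
grasp_force: 58.8
time_s: 14.42
eef_pos: [0.5192, -0.2475, 0.3951]
eef_rot: [0.001, 0.705, 0.71, 0.0]
wrist_force: [-0.3, -0.4, -0.0]
opening: 0.148
grasp_force: 58.8
(array([ 1.6, -0.3, 71.1]), [[-0.007, 1.0, 0.002], [1.0, 0.007, -0.001], [-0.001, 0.002, -1.0]]) [ 0.51922386 -0.24752961  0.10108368] [[291.31747664 270.67329911]
 [290.51375717 273.91675036]] [[339.04324365 205.23883415]
 [337.93599822 205.70875535]]
```

View pics/j.png

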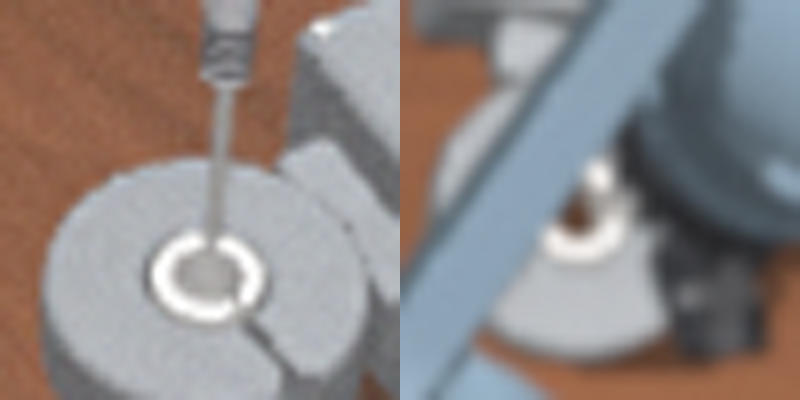

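In the side view the tip, at (291.5,270.4), sits directly above the bore centre at about (290.8,274.3). I'll lower it with a 1.3 mm correction.

```bash
python3 -m pendant '[[[0,1.3,0,0,0,0,0],[0,1.3,0,0,0,0,0],[0,1.3,0,5,0,0,0],[0,1.3,0,10,0,0,0],[0,1.3,0,15,0,0,0]]]'
python3 -m pendant '[[[0,0,0,6,0,0,0],[0,0,0,13,0,0,0],[0,0,0,20,0,0,0],[0,0,0,27,0,0,0],[0,0,0,33,0,0,0]]]'
python3 -m pendant '[[[0,0,0,6,0,0,0],[0,0,0,12,0,0,0],[0,0,0,18,0,0,0],[0,0,0,22,0,0,0],[0,0,0,22,0,0,0]]]'
python3 -m pendant '[[[0,0,0,0,0,0,0],[0,0,0,0,0,0,0],[0,0,0,0,0,0,0],[0,0,0,0,0,0,0],[0,0,0,0,0,0,0]]]'
python3 - <<'E'
from h import *
o=ctrl.get_obs();t=o['eef_pos'];tip=t-[0,0,.294]
print(delta([*bore[:2],.324]),tip,np.abs(o['dq']).max())
ax=proj('side',[tip+[0,0,.06],tip+[0,0,.07],[*bore[:2],.088]]);print(ax)
im=shot('side');g=im.min(2).astype(int)
for r in range(262,282):print(r,g[r,280:303])
E
```

```text
time_s: 14.93
eef_pos: [0.5187, -0.2461, 0.378]
eef_rot: [-0.0, 0.705, 0.71, -0.0]
wrist_force: [0.4, 0.1, -0.3]
opening: 0.149
grasp_force: 58.8
time_s: 15.35
eef_pos: [0.5187, -0.2461, 0.3445]
eef_rot: [-0.0, 0.705, 0.71, -0.0]
wrist_force: [-0.0, 0.0, -0.8]
opening: 0.142
grasp_force: 58.8
time_s: 15.77
eef_pos: [0.5185, -0.2459, 0.3225]
eef_rot: [-0.001, 0.705, 0.71, -0.0]
wrist_force: [0.2, -0.1, -0.3]
opening: 0.149
grasp_force: 58.8
time_s: 16.18
eef_pos: [0.5189, -0.2462, 0.324]
eef_rot: [0.0, 0.705, 0.71, 0.0]
wrist_force: [-0.2, -0.7, 0.3]
opening: 0.153
grasp_force: 58.8
(array([0.2, 0.1, 0. ]), [[-0.007, 1.0, 0.0], [1.0, 0.007, -0.0], [-0.0, 0.0, -1.0]]) [ 0.51891393 -0.24617574  0.03003882] 0.0030689415667879897
[[290.58020028 273.42256578]
 [290.80971542 270.65537481]
 [290.51375717 273.91675036]]
262 [174 171 171 170 175 170 174 174 151 148 156 161 161 155 163 172 177 175
 176 170 155 160 175]
263 [174 170 168 169 170 167 173 171 136 147 162 163 160 148 155 166 172 171
 173 174 177 172 167]
264 [171 171 174 172 169 173 172 157 123 131 149 155 147 131 140 165 174 170
 1
[... 1002 characters left out ...]
76 178]
275 [175 175 158 123 226 251 218 169 160 143 145 154 162 156 148 184 254 216
 144 165 174 174 173]
276 [173 173 169 128 179 247 238 206 170 145 144 152 154 154 148 167 240 181
 138 167 169 176 174]
277 [173 172 174 150 156 219 248 247 226 192 157 146 155 153 152 161 168 127
 150 167 173 177 174]
278 [173 172 174 171 160 156 211 245 249 244 222 172 163 166 171 171 151 121
 167 178 177 179 175]
279 [174 173 174 176 173 157 157 182 198 228 245 201 169 173 173 155 143 122
 169 167 160 177 166]
280 [173 169 171 175 175 173 163 162 164 172 176 164 160 160 148 131 117 108
 152 122 112 149 124]
281 [174 174 174 173 168 175 174 171 170 169 171 159 152 131 111 107 105 107
 109 108 102 110 103]
```

Ring columns 284.5–297 put the bore centre at about 290.7, and the shank is at about 290.7 too. No contact force shows, and the tip is 30 mm above the bench. Handing in.

```bash
python3 -m pendant '[[[0,0,0,0,0,0,0],[0,0,0,0,0,0,0],[0,0,0,0,0,0,0],[0,0,0,0,0,0,0],[0,0,0,0,0,0,0]]]'
python3 -c "from bench import ctrl;print(ctrl.hand_in())"
```

```text
time_s: 16.65
eef_pos: [0.5188, -0.2461, 0.3237]
eef_rot: [-0.0, 0.705, 0.71, -0.0]
wrist_force: [0.3, -0.4, 0.5]
opening: 0.145
grasp_force: 58.8
the job is handed in; nothing more can be done
None
```

I handed the job in at about 16.7 s (no verdict was returned): the toggle is on, and the longest screwdriver is held still in the bore, centred to within about 1–2 mm, its tip about 30 mm above the bench, with no contact force seen.

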